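# Set up the check scale: lid to the gauge's slope, then the check weights

### The arm

A 6-joint arm with a two-finger parallel gripper is mounted at the origin on the work surface. World frame = base frame: x ahead of the robot, y to its left, z up, the work surface at z = 0. Lengths are in mm, angles in rad, forces in N, time in s.
With the tool pointing down it reaches from about 400 to 825 mm from the base axis. Payload 7 kg.
Tool frame: the origin (TCP) lies at the centre of the arm's flange, where the gripper is bolted on; the fingertips stand 173 mm ahead of it and the grasp point (between the pads) lies 155 mm ahead of it; z points along the fingers, y is the line along which they close (so a half turn about z gives the same grasp; the last joint's range is limited). The gripper opens to 85 mm and grips with 20 to 120 N. Pads are 22 mm wide; open, the fingers measure 114 mm over their backs; the gripper's body (76 mm by 85 mm) begins 54 mm behind the grasp point. The pads swing forward as they close: fully open they stand 13 mm farther back than shut.
Start: joints at [-0.879, 0.359, 0.012, 0, -1.224, -0.288], TCP at [265.19, -620.701, 404.702] pointing down, gripper open.
Joint ranges: [-3.07, 3.07], [-1.43, 2.12], [-1.02, 1.25], [-3.03, 1.67], [-3.05, -0], [-3.03, 3.03]. Speed limits (rad/s): [2.39, 2.39, 3.01, 3.14, 3.14, 3.14].

### API

Orientations are given as a unit quaternion [x, y, z, w].
In Python, from station import manip gives the robot as it stands. Calls block until the motion is done:
- manip.move_ptp(position, orientation): joint-space move of the TCP to a pose.
- manip.servo_line(position, max_speed=150, frame=None): straight line of the TCP; frame=None keeps the orientation; max_speed is the mean speed in mm/s.
- manip.set_joints(angles): joint-space move.
- manip.command_gripper(opening): finger opening in mm; the grip force is fixed at half the most; returns when the fingers have stopped.
- manip.pause(seconds).
- manip.solve_ik(position, orientation): joint angles nearest the present ones, or None.
- manip.get_state(): the state.
- manip.camera(name): name is "scene" or "side" or "wrist"; returns a dict with "frame" (384x512x3 uint8, red, green, blue), "mtx" (3x3 intrinsics, pixels), "position" and "rotation" of the camera in the world. Camera axes: x right, y up, looking along -z (the intrinsics and any distortion apply to the point x, -y, -z); pixel columns grow to the right and rows downward; lengths in mm; the calibration is good to about 2 mm. The wrist camera is an equidistant fisheye: a pixel r from the principal point sees the ray r / f radians off the axis. A picture is of the moment at which its call begins. There is no depth.
A pose or a line that the arm cannot do raises manip.PlanningError and nothing moves.
- manip.job_done(): hands the job in; it is judged then, once.
The state is a dict: "time": time; "joint_positions": joint angles; "qvel": joint speeds; "joint_efforts": joint torques, N m; "position": TCP position; "tool_rot": TCP orientation; "force": force on the tool from outside, world axes, zero at the start; "wrist_torque": the same for the moment, N m; "grip_width": finger opening in mm; "gripper_force": force on a finger pad.
Only numpy, scipy, OpenCV 4.12 (cv2) and the standard library are available. Lean on these libraries where they do the work, as an engineer would, in place of code of your own. Each camera call takes 0.05 s, during which the arm holds its last target. There are 200 camera calls.

### The job

Get the customs check scale ready: raise its stiff lid, which has a steel tongue to lift it by, until it slopes the same as the blade of the bevel gauge standing beside it, and let go so that it stays there. Then, under the raised lid, thread the two brass ring weights down the post of the scale, the wide one first and the narrow one on top, each fully home and lowered gently rather than dropped. Leave the gauge and the other things on the table where they are, and leave the lid at the gauge's slope.

Things in the scene. Friction and masses are not known exactly. Their poses are not given: they have to be found in the camera images.
- instrument: Check scale: black open case 220 (x) by 200 (y) mm, fixed; walls 6 mm thick, 62 mm high. Origin: centre of underside; x towards the hinge side (the robot's left), z up. Inner floor at 25 mm; on it a steel pan 64 mm across, 5 mm thick, the post in its middle. The raised lid hangs over the post: the gripper must lean back to the open front side (-x of the case), 30 to 45 degrees from vertical.
- seat (a point): Point on top of the scale's pan, on the axis of the post (30 mm above the table, 10 mm to the front of the case's centre), axes as the case. The upright steel post starts here: 15 mm diameter, 40 mm tall, its top edge chamfered 1.5 mm by 2 mm. With the lid down it is hidden.
- lid (a joint): Angle of the scale's lid in rad: 0 shut (level), growing as its front edge rises, stop at 1.3. The hinge is stiff by friction (about 1 N m) and the lid stays where it is left; lifting at the tongue takes roughly 5 to 7 N.
- lid_hinge (a point): Middle of the lid's hinge line, at (110, 0, 62) mm in the frame of the case. Axes turn with the lid: x along the lid away from its front edge, y along the hinge line; parallel to the case's axes when shut. The lid turns about +y, which raises its front (-x) edge.
- lid_tongue (a point): Middle of the gripping part of the steel tongue that juts forward from the middle of the lid's front edge, at (-242, 0, 10) mm in the frame of lid_hinge, axes parallel to it. Tongue: 14 mm thick (along y), 16 mm high, reaching 38 mm out from the edge. Lid: 220 mm long, 200 mm wide, 15 mm deep with its rim, a display inside.
- blade (a joint): Angle of the bevel gauge's blade in rad, measured as that of the lid: 0 level, growing as the blade's front end rises. Very stiff; not to be moved. The lid slopes as the blade when both angles are equal.
- gauge: The bevel gauge of blue painted steel, fixed to the table on the -y side of the scale (farther from the robot) and parallel to it. Origin at the underside of its foot (150 by 34 by 12 mm, from x = -35 to 115 mm); axes as the case. An upright at x = 90 mm carries the blade's pivot 62 mm above the table.
- blade_pivot (a point): Pivot of the gauge's blade; the blade turns about its y.
- blade_tip (a point): Point near the free front end of the blade, 160 mm from the pivot, on its -x side. Blade: 170 by 6 by 20 mm, straight; x along the blade towards the pivot.
- ring_large: The wide brass ring weight: 50 mm outside, 18 mm through hole, 22 mm tall, about 0.3 kg, lying flat. Origin: centre of its underside.
- ring_small: The narrow brass ring weight: 36 mm outside, 18 mm through hole, 18 mm tall, about 0.12 kg, lying flat. Origin: centre of its underside.
- cap_a: Bystander: closed brass valve cap, 34 mm across, 24 mm tall, stepped, no hole. Origin: centre of its underside.
- cap_b: Bystander: the second, equal valve cap.
- crate_corner: Bystander: wooden crate corner block, 80 by 80 by 64 mm. Origin: centre of its underside.
- pallet_model: Bystander: yellow model of a hand pallet truck with an upright lever, 170 mm long (x -80 to 90), 70 mm wide, 130 mm tall. Origin under its middle.
- stamp: Bystander: wooden hand stamp, 38 mm across, 66 mm tall. Origin: centre of its underside.
- screwdriver: Bystander: screwdriver lying flat, about 200 mm long along its x.
Things that resemble listed ones, but are neither listed nor needed, are in the scene too. Leave any pink look-alike of the ring_small alone. There is more than one size of the gauge; the job needs the smaller.

How it is judged (in metres and radians):
On the way, in this order (a step that is already met when the one before it is completed fails the run):
1. the lid stands at the gauge blade's slope within 4 degrees and the fingers have let it go (angle between the x axis of lid_tongue and the x axis of blade_tip, either way round below 0.07 rad and contact force between the fingers and instrument below 0.3 N), for 0.3 s.
2. the wide ring is home on the pan, released (horizontal distance between ring_large and seat below 0.004 m and z of ring_large in the frame of seat between -0.004 and 0.003 m and angle between ring_large's own z axis and vertical below 0.08 rad and contact force between the fingers and ring_large below 0.3 N and linear speed of ring_large below 0.02 m/s), for 0.2 s.
3. the narrow ring is home on the wide one, released (horizontal distance between ring_small and seat below 0.004 m and z of ring_small in the frame of seat between 0.017 and 0.0255 m and angle between ring_small's own z axis and vertical below 0.08 rad and contact force between the fingers and ring_small below 0.3 N and linear speed of ring_small below 0.02 m/s), for 0.2 s.
At the end, for the whole second after the job is handed in: The lid stands within 4 degrees (0.07 rad) of the gauge blade's slope; the wide ring lies flat on the pan (within 3 mm) and the narrow ring flat on the wide one (within 3.5 mm), both round the post, released and at rest (all of step 2 and all of step 3 and angle between the x axis of lid_tongue and the x axis of blade_tip, either way round below 0.07 rad); the robot touches nothing.
It fails at once if a ring dropped down the post (faster than 0.45 m/s there) ((horizontal distance between ring_large and seat below 0.02 m and z of ring_large in the frame of seat below 0.05 m and linear speed of ring_large above 0.45 m/s) or (horizontal distance between ring_small and seat below 0.02 m and z of ring_small in the frame of seat below 0.05 m and linear speed of ring_small above 0.45 m/s)).
It fails at once if the gauge's blade was moved by more than 10 mm at its tip (distance of blade_tip from where it was at the start of the episode above 0.01 m).
It fails at once if a bystander (valve cap, crate corner, pallet model, stamp, screwdriver) was moved by more than 30 mm (distance of any of cap_a, cap_b, crate_corner, pallet_model, stamp, screwdriver from where it was at the start of the episode above 0.03 m).
It also fails if it takes over 72 s, if anything falls off the work surface, if the arm or the gripper's body presses on something with over 40 N, if the wrist force passes 120 N, or if a joint passes its speed limit or range.

## Working session

There is one attempt and no reset: what is moved stays moved. The work goes in short steps, each a Python script; the robot and the scene stay as the last script left them, time stands still between calls to the robot, and variables do not carry over. Pictures are saved under pics/ and viewed, at most 10 in all, crops included, and the job is handed in when it is done.

```bash
mkdir -p pics; ls; python3 - <<'E'
from station import manip
import cv2,pickle,numpy as np
d={}
for n in("scene","side","wrist"):
    c=manip.camera(n);d[n]=c;cv2.imwrite(f"pics/{n}0.png",cv2.resize(c["frame"][:,:,::-1],(800,600),interpolation=cv2.INTER_CUBIC) )
    print(n,np.round(c["mtx"],1).tolist(),np.round(c["position"]),np.round(c["rotation"],3).tolist(),[k for k in c])
pickle.dump(d,open("c0.pkl","wb"))
print(manip.get_state())
E
```

```text
pics
scene [[457.0, 0.0, 254.3], [0.0, 457.0, 201.2], [0.0, 0.0, 1.0]] [1232. -809. 1025.] [0.398, 0.148, 0.335, 0.841] ['frame', 'mtx', 'position', 'rotation']
side [[420.6, 0.0, 258.6], [0.0, 420.6, 187.3], [0.0, 0.0, 1.0]] [-256.  746.  828.] [-0.17, 0.423, 0.822, -0.341] ['frame', 'mtx', 'position', 'rotation']
wrist [[297.3, 0.0, 258.7], [0.0, 297.3, 194.8], [0.0, 0.0, 1.0]] [ 200. -648.  373.] [-0.077, -0.119, 0.826, 0.545] ['frame', 'mtx', 'position', 'rotation']
{'time': 0.15, 'joint_positions': array([-8.78896469e-01,  3.59209382e-01,  1.12655274e-02, -2.31415288e-04,
       -1.22411319e+00, -2.88095834e-01]), 'qvel': array([-0.00065183, -0.00157981,  0.00294695,  0.00194964, -0.00027514,
        0.00076555]), 'joint_efforts': array([-1.56709895e-03, -5.83876920e+01,  2.93651551e+01,  6.94048896e+00,
       -4.29211635e-03,  8.07202326e-06]), 'position': array([ 265.14986699, -620.58063066,  403.98969477]), 'tool_rot': array([-2.00494443e-01,  9.79694630e-01,  6.07390741e-04, -2.00665369e-04]), 'force': array([ 0.24851312,  0.2704722 , -0.08953769]), 'wrist_torque': array([-0.0172227 , -0.03580448,  0.01897291]), 'gripper_force': 0.0, 'grip_width': 85.60691524488357}
```

View pics/scene0.png

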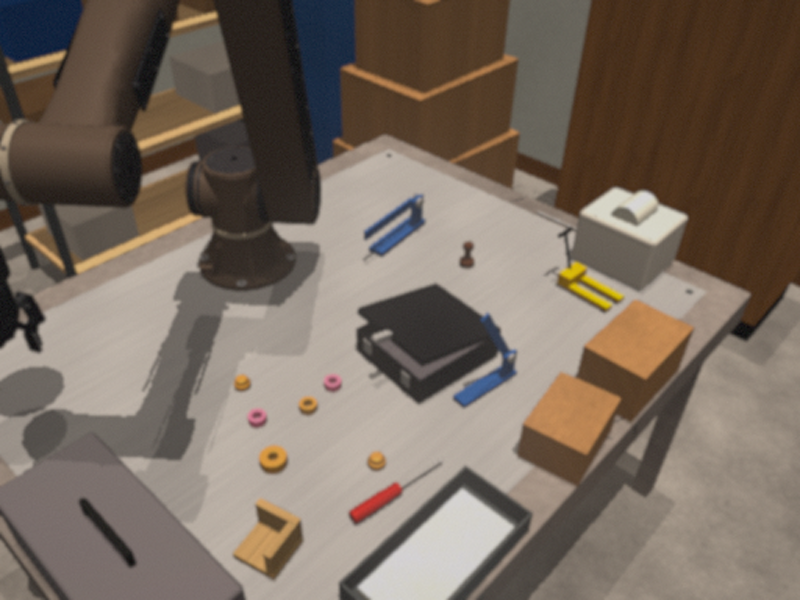

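View pics/side0.png

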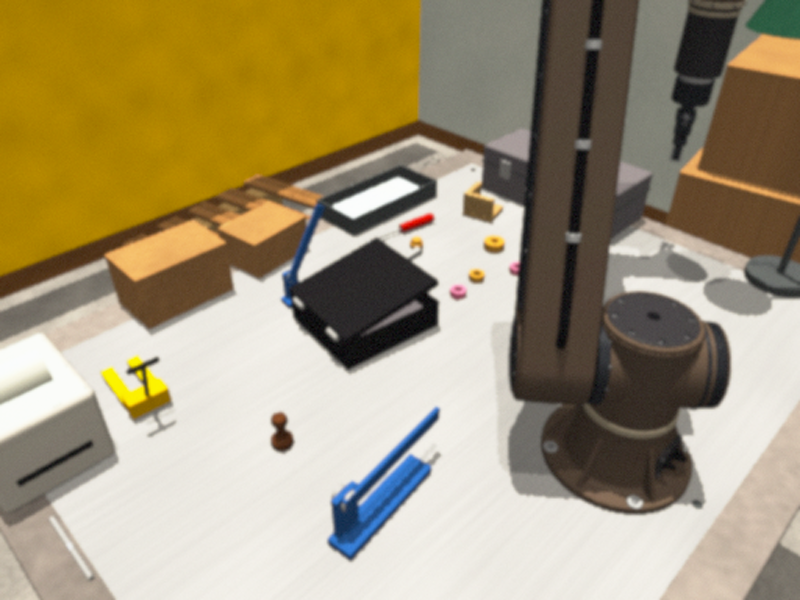

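The small gauge (scene 487,375), beside the scale on the side away from the robot, fits. The one at (395,230) is larger and on the robot's side. Brass with a hole: wide ring (273,458), narrow ring (308,405). The pink look-alikes are at (333,382) and (257,417). The caps, with no hole, are at (242,382) and (376,460). The tongue is near (375,337), and the lid is already slightly open.

```bash
cat > h.py <<'E'
import numpy as np,cv2,pickle
from scipy.spatial.transform import Rotation as Rn
def proj(c,P,fish=False):
    p=(np.atleast_2d(P)-c["position"])@Rn.from_quat(c["rotation"]).as_matrix()
    x,y,z=p[:,0],-p[:,1],-p[:,2];m=c["mtx"]
    if fish:
        r=np.hypot(x,y)+1e-9;t=np.arctan2(r,z);x,y=t*x/r,t*y/r
    else: x,y=x/z,y/z
    return np.c_[m[0,0]*x+m[0,2],m[1,1]*y+m[1,2]]
def ray(c,uv,fish=False):
    m=c["mtx"];u=(np.atleast_2d(uv)-[m[0,2],m[1,2]])/[m[0,0],m[1,1]]
    if fish:
        t=np.linalg.norm(u,axis=1,keepdims=True)+1e-9;d=np.c_[u/t*np.sin(t),np.cos(t)]
    else: d=np.c_[u,np.ones(len(u))]
    return (d*[1,-1,-1])@Rn.from_quat(c["rotation"]).as_matrix().T
def toz(c,uv,z,fish=False):
    d=ray(c,uv,fish);return c["position"]+d*((z-c["position"][2])/d[:,2:])
E
python3 - <<'E'
from h import *
d=pickle.load(open("c0.pkl","rb"))
s=d["scene"]
names=dict(capa=(242,382,12),pink1=(333,382,9),pink2=(257,417,9),small=(308,405,9),large=(273,458,11),capb=(376,460,12),gfoot0=(458,400,0),gfoot1=(515,376,0),case_fr=(418,396,0),case_fl=(358,350,0),case_br=(497,352,0),tongue=(376,335,90),stamp=(467,260,20),truck=(590,285,20),crate=(268,545,20),sd=(375,503,10))
for k,v in names.items(): print(k,np.round(toz(s,np.array(v[:2])*.64,v[2])[0]))
s=d["side"]
for k,v in dict(small=(477,275,9),large=(494,243,11),case_hr=(350,360,0),case_fr=(437,322,0),big0=(345,552,0),stamp=(282,440,10)).items(): print(k,np.round(toz(s,np.array(v[:2])*.64,v[2])[0]))
E
```

```text
capa [ 335. -272.   12.]
pink1 [ 462. -145.    9.]
pink2 [ 427. -308.    9.]
small [ 473. -221.    9.]
large [ 526. -351.   11.]
capb [ 662. -228.   12.]
gfoot0 [669.  -3.   0.]
gfoot1 [710. 130.   0.]
case_fr [605. -49.   0.]
case_fl [424. -37.   0.]
case_br [640. 163.   0.]
tongue [489. -50.  90.]
stamp [400. 359.  20.]
truck [669. 481.  20.]
crate [ 662. -471.   20.]
sd [ 724. -293.   10.]
small [ 473. -226.    9.]
large [ 529. -357.   11.]
case_hr [466. 154.   0.]
case_fr [429. -48.   0.]
big0 [171. 423.   0.]
stamp [389. 368.  10.]
```

```bash
cat >> h.py <<'E'
def down(yaw,tilt=0,about=None):
    "tool down, tool x at world angle yaw; optional lean"
    q=Rn.from_euler('z',yaw)*Rn.from_euler('x',np.pi)
    return q.as_quat()
E
python3 - <<'E'
from h import *
from station import manip
s=manip.get_state();d=pickle.load(open("c0.pkl","rb"))["wrist"]
T=Rn.from_quat(s["tool_rot"])
print(T.inv().apply(d["position"]-s["position"]),(T.inv()*Rn.from_quat(d["rotation"])).as_matrix().round(3).tolist())
off=T.inv().apply(d["position"]-s["position"])
yawT=lambda w: w+np.arctan2(off[1],off[0])  # camera at world dir w: yaw - atan2(-..)
out=[]
for nm,p,w in(("a",[500,-270,330],-np.pi/2),("b",[640,-60,400],-np.pi/2-.1)):
    # Tool rot = Rz(yaw)*Rx(pi): off (x,y)->(x,-y) rotated by yaw
    yaw=w-np.arctan2(-off[1],off[0])
    for y in(yaw,):
        try: manip.move_ptp(p,down(y))
        except manip.PlanningError as e: print(nm,e);continue
        manip.pause(.2);c=manip.camera("wrist");pickle.dump(c,open(f"w{nm}.pkl","wb"))
        out.append(c["frame"]);print(nm,c["position"],manip.get_state()["joint_positions"].round(2),manip.get_state()["time"])
im=np.hstack([cv2.resize(o[:,:,::-1],(400,300),interpolation=cv2.INTER_AREA) for o in out]);cv2.imwrite("pics/w1.png",im)
E
```

```text
[70.9074105   0.29281055 30.70572747] [[0.001, 0.96, 0.28], [1.0, -0.0, -0.002], [-0.002, 0.28, -0.96]]
a [ 500.33590041 -341.8181457   299.46673274] [-0.15  0.25 -0.33  0.   -0.99  0.15] 1.975
b [ 632.94149639 -131.98685872  369.23320466] [ 0.21  0.31 -0.07  0.   -1.19 -0.31] 3.25
```

View pics/w1.png

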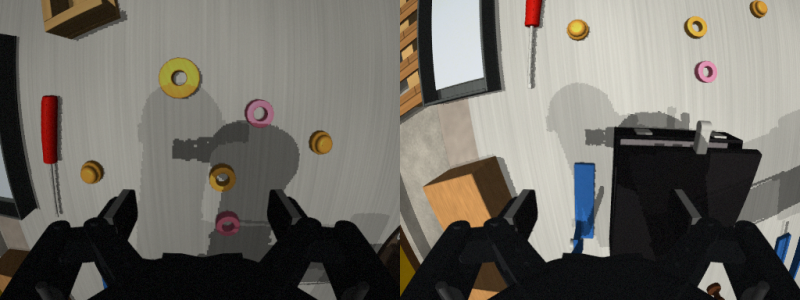

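The left half (tool at a) shows the wide brass ring at (180,78) and the narrow one at (222,178), both with holes. The caps at (320,142) and (91,172) have none, and two rings are pink. The right half shows the case, the tongue at (704,135) and the blue gauge at (585,205). Next: enlarged crops for the measurements.

```bash
python3 - <<'E'
from h import *
d=pickle.load(open("c0.pkl","rb"));b=pickle.load(open("wb.pkl","rb"));a=pickle.load(open("wa.pkl","rb"))
f=lambda im,x,y,w,h,k:cv2.resize(im[y:y+h,x:x+w,::-1],None,fx=k,fy=k,interpolation=cv2.INTER_CUBIC)
im=np.zeros((600,800,3),np.uint8)
im[:320,:440]=f(d["scene"]["frame"],225,180,110,80,4)
im[:320,440:]=f(d["side"]["frame"],180,125,90,80,4)
im[320:600,:560]=f(b["frame"],190,140,280,140,2)
im[320:600,560:]=f(a["frame"],190,60,120,140,2)
cv2.imwrite("pics/crop1.png",im)
# ring centres by colour
for nm,(x,y),z in(("large",(230,100),11),("small",(284,228),9)):
    hsv=cv2.cvtColor(a["frame"],cv2.COLOR_RGB2HSV)
    m=((hsv[...,0]>10)&(hsv[...,0]<32)&(hsv[...,1]>120)).astype(np.uint8)
    n,l,st,ce=cv2.connectedComponentsWithStats(m)
    k=np.argmin([np.hypot(*(c-[x,y])) if s[4]>100 else 999 for c,s in zip(ce,st)])
    cn=max(cv2.findContours((l==k).astype(np.uint8),cv2.RETR_EXTERNAL,cv2.CHAIN_APPROX_NONE)[0],key=len)
    hull=cv2.convexHull(cn)[:,0].astype(float)
    w=toz(a,hull,z,True);(cx,cy),r=cv2.minEnclosingCircle(w[:,:2].astype(np.float32))
    hi=[c for c in cv2.findContours((l==k).astype(np.uint8),cv2.RETR_CCOMP,cv2.CHAIN_APPROX_NONE)[0]]
    print(nm,st[k],ce[k],cx,cy,r, [cv2.minEnclosingCircle(c) for c in hi][:3], toz(a,ce[k],z,True))
E
```

```text
large [ 203   74   53   52 1880] [229.03138298  99.4643617 ] 528.4360961914062 -352.0841979980469 25.502918243408203 [((229.16943359375, 99.40544891357422), 26.39019203186035), ((243.0, 104.0), 1.000100016593933), ((217.0, 104.0), 1.000100016593933)] [[ 528.26977147 -351.9247585    11.        ]]
small [268 210  34  36 838] [284.08472554 227.33412888] 472.98248291015625 -219.9332733154297 20.484399795532227 [((284.0, 227.2857208251953), 17.74259376525879), ((284.0, 227.0), 8.24631118774414)] [[ 472.51539686 -220.44619845    9.        ]]
```

View pics/crop1.png

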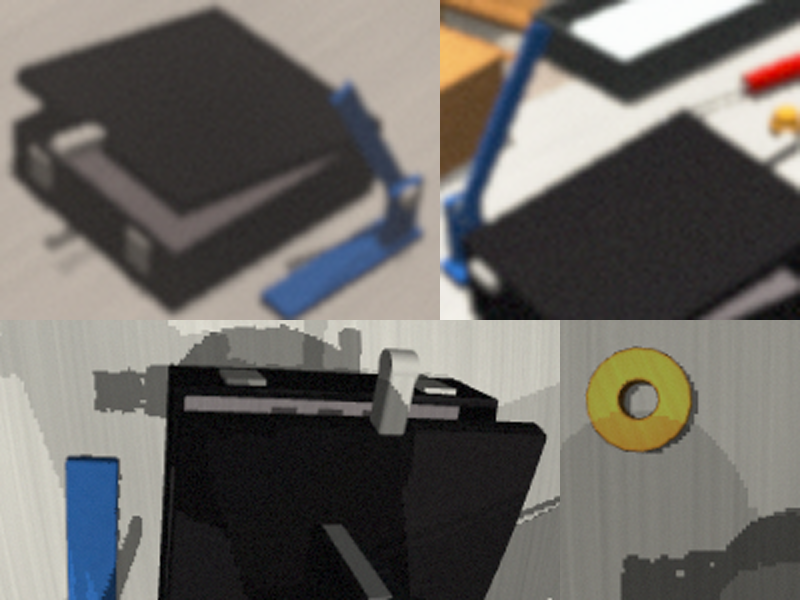

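```bash
cat > fit.py <<'E'
from h import *
from scipy.optimize import least_squares
d=pickle.load(open("c0.pkl","rb"));b=pickle.load(open("wb.pkl","rb"))
S=lambda x,y:(225+x/4,180+y/4); D=lambda x,y:(180+(x-440)/4,125+y/4); W=lambda x,y:(190+x/2,140+(y-320)/2)
def pts(p):
    cx,cy,yaw,lid,gx,gy,bl,yo=p
    R=Rn.from_euler('z',yaw).as_matrix()
    C=lambda q:np.array([cx,cy,0])+R@np.array(q,float)
    L=lambda q:C(np.array([110,0,62])+Rn.from_euler('y',lid).as_matrix()@np.array(q,float))
    G=lambda q:np.array([gx,gy,0])+R@np.array(q,float)
    B=lambda q:G(np.array([90,yo,62])+Rn.from_euler('y',bl).as_matrix()@np.array(q,float))
    return C,L,G,B
def obs(p):
    C,L,G,B=pts(p)
    s,e,w=("scene","side","wrist")
    return [(s,S(175,310),C([-110,-100,0])),(s,S(177,252),C([-110,-100,62])),(s,S(15,175),C([-110,100,0])),(s,S(15,118),C([-110,100,62])),
     (s,S(18,80),L([-220,100,12])),(s,S(215,8),L([0,100,15])),(s,S(183,213),L([-220,-100,8])),
     (s,S(262,298),G([-35,17,12])),(s,S(424,232),G([115,-17,6])),(s,S(286,318),G([-35,-17,6])),
     (s,S(343,88),B([-167,0,0])),(s,S(403,188),B([0,0,0])),
     (e,D(542,25),B([-167,0,0])),(e,D(467,205),B([0,0,0])),(e,D(685,112),L([-220,-100,15])),(e,D(472,240),L([0,-100,15])),
     (w,W(172,367),C([-110,-100,62])),(w,W(495,403),C([-110,100,62])),(w,W(400,350),L([-258,0,12])),(w,W(392,433),L([-220,0,18])),
     (w,W(68,459),G([-35,-17,12])),(w,W(117,459),G([-35,17,12])),(w,W(545,430),L([-220,100,15]))]
cam=dict(scene=d["scene"],side=d["side"],wrist=b)
def res(p): return np.concatenate([proj(cam[k],P,k=="wrist")[0]-uv for k,uv,P in obs(p)])
if __name__=="__main__":
    r=least_squares(res,[525,55,1.4,.2,690,60,1.0,0],loss="soft_l1",x_scale=[10,10,.1,.1,10,10,.1,5])
    print(r.x.round(3),np.degrees(r.x[[2,3,6]]).round(1))
    for o,e in zip(obs(r.x),r.fun.reshape(-1,2)): print(o[0],np.round(o[1]),e.round(1))
E
python3 fit.py
```

```text
[ 5.34622e+02  5.72420e+01  1.44100e+00  1.65000e-01  6.77774e+02
  2.43000e+01  1.04100e+00 -6.23600e+00] [82.6  9.5 59.7]
scene [269. 258.] [-0.9  1. ]
scene [269. 243.] [-0.7  1.1]
scene [229. 224.] [-0.5  0.1]
scene [229. 210.] [-0.9  0.1]
scene [230. 200.] [-0.7 -2.5]
scene [279. 182.] [ 0.6 -1.9]
scene [271. 233.] [-0.5 -0.6]
scene [290. 254.] [-1.3 -2.3]
scene [331. 238.] [-0.3  0.2]
scene [296. 260.] [0.2 0.4]
scene [311. 202.] [-0.7  0. ]
scene [326. 227.] [-0.9 -0.1]
side [206. 131.] [-0.4 -2.5]
side [187. 176.] [-1.1 -0.2]
side [241. 153.] [-0.8 -1.2]
side [188. 185.] [-4.7 -1.2]
wrist [276. 164.] [0.7 8.8]
wrist [438. 182.] [ 1.4 -1.1]
wrist [390. 155.] [-0.3  0. ]
wrist [386. 196.] [-1.6 -1.4]
wrist [224. 210.] [-1.5 -0.2]
wrist [248. 210.] [0.6 0.7]
wrist [462. 195.] [-0.3  1.8]
```

```bash
sed -i 's/(w,W(172,367),C(\[-110,-100,62\]))/(w,W(172,367),C([-110,-100,0]))/' fit.py; python3 fit.py | head -18 | sed -n '1p;12,18p'
cat >> h.py <<'E'
def look(zdir,xhint):
    z=np.array(zdir,float);z/=np.linalg.norm(z);x=np.array(xhint,float);x-=z*(x@z);x/=np.linalg.norm(x)
    return Rn.from_matrix(np.c_[x,np.cross(z,x),z]).as_quat()
E
python3 - <<'E'
from h import *
from station import manip
for p in ([380,40,330],[330,40,380],[430,40,380],[430,0,430],[480,-50,430],[450,-150,350],[550,-250,300]):
  for t in(30,45,60):
    a=np.radians(t)
    for dy in(0,.4,.8,1.2):
      for xs in (1,-1):
        z=[np.cos(a)*np.cos(dy),np.cos(a)*np.sin(dy),-np.sin(a)]
        j=manip.solve_ik(p,look(z,[0,0,xs]))
        if j is not None: print(p,t,dy,xs,np.round(j,2))
E
```

```text
[ 5.31886e+02  5.90930e+01  1.44800e+00  1.52000e-01  6.77625e+02
scene [296. 260.] [0.3 0.4]
scene [311. 202.] [-0.7  0.1]
scene [326. 227.] [-1.  -0.2]
side [206. 131.] [-0.4 -2.5]
side [187. 176.] [-1.  -0.1]
side [241. 153.] [-0.8 -0. ]
side [188. 185.] [-4.7 -0.4]
[380, 40, 330] 30 0.8 1 [-0.1  -0.12 -0.57 -1.26 -0.79 -3.01]
[380, 40, 330] 30 0.8 -1 [-0.1  -0.12 -0.57 -1.26 -0.79  0.14]
[380, 40, 330] 30 1.2 1 [-0.14  0.   -0.48 -1.17 -1.16 -2.81]
[380, 40, 330] 30 1.2 -1 [-0.14  0.   -0.48 -1.17 -1.16  0.33]
[380, 40, 330] 45 0.8 1 [ 0.29 -0.18 -0.63 -0.75 -0.53  2.62]
[380, 40, 330] 45 0.8 -1 [ 0.29 -0.18 -0.63 -0.75 -0.53 -0.52]
[380, 40, 330] 45 1.2 -1 [ 0.09 -0.07 -0.5  -0.89 -0.95  0.01]
[380, 40, 330] 60 0.8 1 [ 0.53 -0.2  -0.75 -0.27 -0.53  2.03]
[380, 40, 330] 60 0.8 -1 [ 0.53 -0.2  -0.75 -0.27 -0.53 -1.11]
[380, 40, 330] 60 1.2 1 [ 0.34 -0.11 -0.57 -0.54 -0.83  2.75]
[380, 40, 330] 60 1.2 -1 [ 0.34 -0.11 -0.57 -0.54 -0.83 -0.4 ]
[330, 40, 380] 30 0.4 1 [-2.56 -1.37 -0.72 -2.22 -2.95  2.39]
[330, 40, 380] 30 0.4 -1 [-2.56 -1.37 -0.72 -2.22 -2.95 -0.75]
[330, 40, 380] 30
[... 5776 characters left out ...]
 -250, 300] 45 0.8 -1 [-0.45  0.33 -0.09 -0.88 -1.05  0.1 ]
[550, -250, 300] 45 1.2 1 [-0.44  0.41  0.01 -0.81 -1.34 -2.81]
[550, -250, 300] 45 1.2 -1 [-0.44  0.41  0.01 -0.81 -1.34  0.34]
[550, -250, 300] 60 0 1 [-0.13  0.23 -0.44 -0.17 -0.39  1.84]
[550, -250, 300] 60 0 -1 [-0.13  0.23 -0.44 -0.17 -0.39 -1.3 ]
[550, -250, 300] 60 0.4 1 [-0.25  0.26 -0.25 -0.49 -0.69  2.54]
[550, -250, 300] 60 0.4 -1 [-0.25  0.26 -0.25 -0.49 -0.69 -0.6 ]
[550, -250, 300] 60 0.8 1 [-0.31  0.31 -0.14 -0.58 -0.95  2.98]
[550, -250, 300] 60 0.8 -1 [-0.31  0.31 -0.14 -0.58 -0.95 -0.16]
[550, -250, 300] 60 1.2 1 [-0.32  0.37 -0.06 -0.57 -1.18 -2.96]
[550, -250, 300] 60 1.2 -1 [-0.32  0.37 -0.06 -0.57 -1.18  0.19]
```

```bash
python3 - <<'E'
from h import *
from station import manip
o=[]
for n,p in(("c",[480,-50,430]),("d",[450,-150,350])):
    a=np.radians(45);z=[np.cos(a)*np.cos(.4),np.cos(a)*np.sin(.4),-np.sin(a)]
    manip.move_ptp(p,look(z,[0,0,1]));manip.pause(.2);c=manip.camera("wrist");pickle.dump(c,open(f"w{n}.pkl","wb"))
    o.append(c["frame"]); print(c["position"],manip.get_state()["time"])
    print(proj(c,[[678,34,200],[688,113,62]],True).round())
cv2.imwrite("pics/w2.png",cv2.resize(np.hstack(o)[:,:,::-1],(800,300),interpolation=cv2.INTER_AREA))
E
```

```text
[547.26687452 -21.33585007 458.79948596] 5.4417
[[259. 194.]
 [213. 215.]]
[ 517.10563923 -120.37362022  379.62283186] 6.4333
[[174.  91.]
 [154. 148.]]
```

View pics/w2.png

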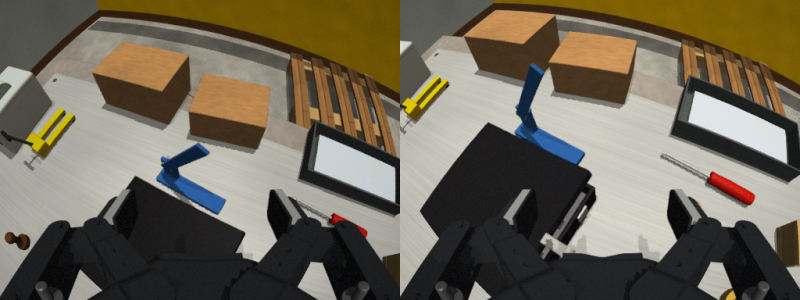

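```bash
cat > sil.py <<'E'
from h import *
from scipy.optimize import minimize
import itertools
d=pickle.load(open("c0.pkl","rb"))
cams=[(pickle.load(open(f"w{n}.pkl","rb")),True) for n in "cd"]+[(d["scene"],False),(d["side"],False)]
K=4
def box(x,y,z): return np.array(list(itertools.product(x,y,z)),float)
def model(p):
    gx,gy,yaw,bl,yo,e=p;R=Rn.from_euler('z',yaw).as_matrix();o=np.array([gx,gy,0])
    B=box([e-170,e],[yo-3,yo+3],[-10,10])@Rn.from_euler('y',bl).as_matrix().T+[90,0,62]
    return [q@R.T+o for q in (box([-35,115],[-17,17],[0,12]),box([81,99],[-8,8],[12,70]),B)]
dat=[]
for c,f in cams:
    m=model([677.6,24.3,1.448,1.04,-6,5]);uv=proj(c,np.vstack(m),f);lo=np.floor(uv.min(0)-12).astype(int);hi=np.ceil(uv.max(0)+12).astype(int)
    lo=np.maximum(lo,0);im=c["frame"][lo[1]:hi[1],lo[0]:hi[0]]
    hsv=cv2.cvtColor(im,cv2.COLOR_RGB2HSV);blue=((hsv[...,0]>98)&(hsv[...,0]<125)&(hsv[...,1]>110)&(hsv[...,2]>45)).astype(np.float32)
    dark=cv2.dilate((im.max(2)<60).astype(np.uint8),np.ones((3,3)))*(blue<.5)
    dat.append((c,f,lo,blue,dark))
def cost(p,show=False):
    t=0;o=[]
    for c,f,lo,blue,dark in dat:
        h,w=blue.shape;M=np.zeros((h*K,w*K),np.uint8)
        for q in model(p):
            uv=(proj(c,q,f)-lo+.5)*K-.5
            cv2.fillConvexPoly(M,cv2.convexHull(np.round(uv*16).astype(np.int32)),255,shift=4)
        m=cv2.resize(M,(w,h),interpolation=cv2.INTER_AREA)/255.
        df=cv2.GaussianBlur(((m-blue)*(1-dark)).astype(np.float32),(0,0),.7);t+=(df**2).sum()/blue.sum();o.append((df**2).sum()/blue.sum())
    return o if show else t
if __name__=="__main__":
    best=None
    for b0 in(.98,1.06):
        x0=np.array([677.6,24.3,1.448,b0,-6,5])
        s=np.vstack([x0]+[x0+np.eye(6)[i]*v for i,v in enumerate([5,5,.05,.08,5,5])])
        r=minimize(cost,x0,method="Nelder-Mead",options=dict(initial_simplex=s,maxiter=600,xatol=1e-3,fatol=1e-5))
        print(r.x.round(3),np.degrees(r.x[3]).round(2),r.fun,np.round(cost(r.x,True),3))
E
python3 sil.py; python3 fit.py|head -2
```

```text
[675.728  24.989   1.42    1.039  -3.68    9.807] 59.5 1.7999855279922485 [0.043 0.069 1.351 0.336]
[677.125  25.308   1.457   1.035  -2.903   8.9  ] 59.31 1.8013360500335693 [0.05  0.08  1.326 0.344]
[ 5.31886e+02  5.90930e+01  1.44800e+00  1.52000e-01  6.77625e+02
  2.42870e+01  1.04100e+00 -6.71700e+00] [83.   8.7 59.6]
```

Both wrist views fit within a pixel. The blade angle is about 1.037 rad and the lid now stands at about 0.15 rad. Next I grasp the tongue and lift.

```bash
cat >> h.py <<'E'
CX,CY,YAW=531.9,59.1,1.446
def case(q): return np.array([CX,CY,0])+Rn.from_euler('z',YAW).apply(q)
def tool(al,sgn):
    "lean al back to case -x; tool y = sgn*case y"
    z=np.array([np.sin(al),0,-np.cos(al)]);y=np.array([0,sgn,0.]);x=np.cross(y,z)
    return (Rn.from_euler('z',YAW)*Rn.from_matrix(np.c_[x,y,z])).as_quat()
def tcp(g,q,s=155): return np.asarray(g)-s*Rn.from_quat(q).apply([0,0,1])
def tong(th,r=246): return case(np.array([110,0,62])+Rn.from_euler('y',th).apply([-r,0,10]))
E
cat > lift.py <<'E'
from h import *
from station import manip
import sys
rel=np.radians(np.pi and 26)
th0,th1=.152,1.037
for sg in(-1,1):
    js=[manip.solve_ik(tcp(tong(t),tool(np.pi/2-t-rel,sg)),tool(np.pi/2-t-rel,sg)) for t in np.linspace(th0,th1,6)]
    print(sg,[None if j is None else np.round(j,2).tolist() for j in js])
d=pickle.load(open("c0.pkl","rb"))["scene"]
print("box",toz(d,np.array([[95,435],[240,590]])*.64,120).round(), toz(d,np.array([[95,435],[240,590]])*.64,0).round())
E
python3 lift.py
```

```text
-1 [[-0.45, 0.55, -0.11, -0.91, -1.43, -2.43], [-0.33, 0.39, -0.14, -0.79, -1.34, -2.62], [-0.17, 0.26, -0.17, -0.65, -1.25, -2.85], None, [0.22, 0.11, -0.23, -0.26, -1.16, 2.89], [0.42, 0.1, -0.24, -0.07, -1.2, 2.63]]
1 [[-0.45, 0.55, -0.11, -0.91, -1.43, 0.71], [-0.33, 0.39, -0.14, -0.79, -1.34, 0.52], [-0.17, 0.26, -0.17, -0.65, -1.25, 0.3], [0.02, 0.16, -0.2, -0.47, -1.18, 0.03], [0.22, 0.11, -0.23, -0.26, -1.16, -0.25], [0.42, 0.1, -0.24, -0.07, -1.2, -0.52]]
box [[ 356. -570.  120.]
 [ 744. -574.  120.]] [[ 240. -538.    0.]
 [ 680. -543.    0.]]
```

```bash
cat > lift2.py <<'E'
from h import *
from station import manip
rel=np.radians(26);th0,th1=.152,1.037
P=lambda t,back=0:(tcp(tong(t),tool(np.pi/2-t-rel,1),155+back),tool(np.pi/2-t-rel,1))
manip.move_ptp(*P(th0,130))
manip.command_gripper(45)
p,q=P(th0);manip.servo_line(p,150,q)
w=manip.command_gripper(5);s=manip.get_state();print("grip",s["grip_width"],s["gripper_force"],s["force"].round(1),s["time"])
if not 10<s["grip_width"]<18: raise SystemExit
for t in np.linspace(th0,th1,9)[1:]:
    p,q=P(t);manip.servo_line(p,70,q);s=manip.get_state();print(round(t,2),s["force"].round(1),round(s["grip_width"],1),(s["position"]-p).round(1))
print(s["time"])
manip.command_gripper(45);manip.pause(.3)
p,q=P(th1,90);manip.servo_line(p,150,q);manip.pause(.2)
for n in("scene","side","wrist"):
    c=manip.camera(n);pickle.dump(c,open(f"e_{n}.pkl","wb"))
print(manip.get_state()["time"],manip.get_state()["force"].round(1))
f=lambda im,x,y,w,h,k:cv2.resize(im[y:y+h,x:x+w,::-1],None,fx=k,fy=k,interpolation=cv2.INTER_CUBIC)
g=lambda n:pickle.load(open(f"e_{n}.pkl","rb"))["frame"]
im=np.zeros((600,800,3),np.uint8);im[:400,:440]=f(g("scene"),225,150,110,100,4);im[:400,440:]=f(g("side"),170,115,90,100,4)
im[400:,:267]=cv2.resize(g("wrist")[:,:,::-1],(267,200));cv2.imwrite("pics/lift.png",im)
E
python3 lift2.py
```

```text
grip 12.826618437616924 59.714450224200846 [ 8.8 -2.1 -0.3] 10.0833
0.26 [ 7.4 -1.6  1.6] 12.9 [ 1.8 -0.7  1.3]
0.37 [7.7 1.  1.5] 12.9 [ 1.8 -0.5  1.4]
0.48 [ 7.9  1.6 -0.5] 13.2 [ 1.8 -0.2  1.3]
0.59 [ 9.3  1.5 -2.7] 13.2 [ 1.8 -0.   1. ]
0.71 [10.8  3.2 -5.7] 12.9 [1.8 0.1 0.8]
0.82 [12.1  2.7 -7.2] 13.1 [1.9 0.2 0.5]
0.93 [ 13.1   1.9 -10.1] 13.4 [1.9 0.3 0.2]
1.04 [ 15.5   0.3 -11.5] 12.7 [ 2.   0.3 -0.2]
16.2833
18.0917 [ 0.4  0.1 -0.1]
```

View pics/lift.png

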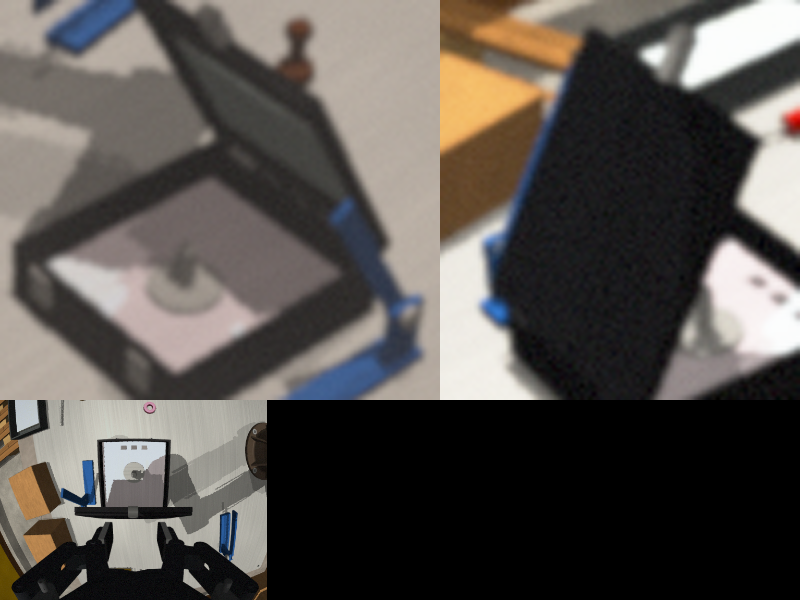

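```bash
cat > post.py <<'E'
from h import *
from station import manip
from scipy.optimize import least_squares
S=lambda x,y:(225+x/4,150+y/4);D=lambda x,y:(170+(x-440)/4,115+y/4)
L=lambda t,q:case(np.array([110,0,62])+Rn.from_euler('y',t).apply(np.array(q,float)))
sc,si=[pickle.load(open(f"e_{n}.pkl","rb")) for n in("scene","side")]
def r(p):
    t=p[0];o=[(sc,S(318,97),L(t,[-220,-100,15])),(si,D(588,28),L(t,[-220,-100,15])),(si,D(758,142),L(t,[-220,100,15])),(sc,S(385,240),L(t,[0,-100,7])),(si,D(678,30),L(t,[-255,0,10]))]
    return np.concatenate([proj(c,P)[0]-u for c,u,P in o])
f=least_squares(r,[1.0],loss="soft_l1");print("lid",f.x,f.fun.round(1))
q=tool(np.radians(35),1)
s=manip.get_state();manip.servo_line(s["position"]+Rn.from_euler('z',YAW).apply([-170,0,0]),200)
for n,y in(("p",-50),("q",50)):
    manip.move_ptp(tcp(case([-70,y,130]),q),q);manip.pause(.3);c=manip.camera("wrist");pickle.dump(c,open(f"w{n}.pkl","wb"))
    print(proj(c,case([-10,0,30]),True).round(),proj(c,case([-10,0,70]),True).round(),manip.get_state()["time"])
im=[]
for n in "pq":
    c=pickle.load(open(f"w{n}.pkl","rb"));u=proj(c,case([-10,0,50]),True)[0].round().astype(int);x,y=max(u[0]-65,0),max(u[1]-90,0);print(n,x,y)
    im.append(cv2.resize(c["frame"][y:y+180,x:x+130,::-1],(390,540),interpolation=cv2.INTER_CUBIC))
cv2.imwrite("pics/post.png",np.hstack(im))
E
python3 post.py
```

```text
lid [1.05343558] [-0.4 -0.3 -0.3 -0.3 -1.9 -0.9  0.2  1.2  2.7  1.2]
[[318. 185.]] [[324. 224.]] 20.4833
[[200. 186.]] [[194. 226.]] 21.3167
p 256 113
q 132 115
```

View pics/post.png

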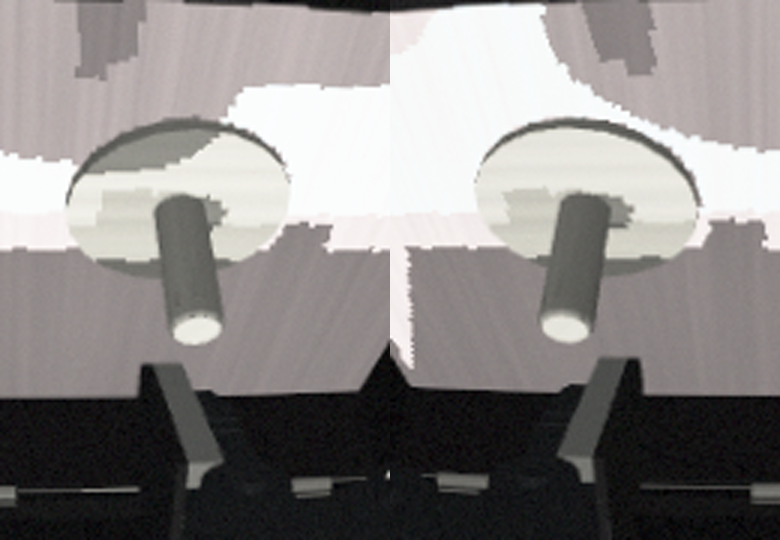

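```bash
python3 - <<'E'
from h import *
p,q=[pickle.load(open(f"w{n}.pkl","rb")) for n in "pq"]
u=[(256+196.5/3-.5,113+328.5/3-.5),(132+176.5/3-.5,115+326.5/3-.5)]
a,b=ray(p,u[0],True)[0],ray(q,u[1],True)[0]
A=np.c_[a,-b];t=np.linalg.lstsq(A,q["position"]-p["position"],rcond=None)[0]
X=p["position"]+a*t[0];Y=q["position"]+b*t[1];print(X,Y,toz(p,u[0],70,True),toz(q,u[1],70,True))
print("pred",case([-10,0,70]), Rn.from_euler('z',-YAW).apply((X+Y)/2-case([-10,0,70])))
# base of post near side (wall meets pan) check: pan ellipse extremes
E
```

```text
[533.08405081  47.01963008  69.14302664] [533.07263875  46.9105152   68.97523835] [[533.25280838  45.68419371  70.        ]] [[532.44453269  45.40040913  70.        ]]
pred [530.65527353  49.1777696   70.        ] [-1.89388282 -2.67964736 -0.9408675 ]
```

Lid is at about 1.05 rad, matching the blade (1.037) within tolerance. The post top triangulates to about (533, 46, 69). Next: pick the wide ring.

```bash
cat > pick.py <<'E'
from h import *
from station import manip
import sys
POST=np.array([533.,46.3]);AL=np.radians(32);Q=tool(AL,1)
R=dict(large=((528.35,-352.0),161,15.5,68,50),small=((472.6,-220.3),163,14,54,36))
def state(): 
    s=manip.get_state();print("w%.1f f%.0f"%(s["grip_width"],s["gripper_force"]),s["force"].round(1),"t%.1f"%s["time"],s["position"].round(1));return s
def pick(n):
    (x,y),s,h,op,dia=R[n]
    g=np.array([x,y,h]);pre=tcp(g,Q,s+70)
    jj=[manip.solve_ik(P,Q) for P in(pre,tcp(g,Q,s),tcp([*POST,97],Q,s),tcp([*POST,45],Q,s))]
    print([None if j is None else j.round(2).tolist() for j in jj])
    if any(j is None for j in jj): raise SystemExit
    manip.move_ptp(pre,Q);manip.command_gripper(op)
    manip.servo_line(tcp(g+[0,0,0],Q,s),80,Q);state()
    manip.command_gripper(dia-12);st=state()
    if abs(st["grip_width"]-dia)>4: raise SystemExit
    manip.servo_line(tcp(g+[0,0,110],Q,s),120,Q);state()
def above(n,zb):
    s,h=R[n][1:3]
    manip.servo_line(tcp([POST[0],POST[1],30+zb+h],Q,s),150,Q);manip.pause(.3);state()
    c=manip.camera("wrist");pickle.dump(c,open(f"h_{n}.pkl","wb"));return c
if __name__=="__main__":
    n=sys.argv[1];s0=manip.get_state()
    if n=="large": manip.servo_line(s0["position"]+[0,-120,60],200)
    pick(n);c=above(n,60)
    u=proj(c,[*POST,70],True)[0].round().astype(int);x,y=u[0]-90,min(u[1]-80,384-150);print(x,y)
    cv2.imwrite(f"pics/h_{n}.png",cv2.resize(c["frame"][y:y+150,x:x+180,::-1],(720,600),interpolation=cv2.INTER_CUBIC))
E
python3 pick.py large
```

```text
[[-0.63, 0.67, 0.2, -0.49, -1.42, 0.66], [-0.59, 0.7, 0.11, -0.51, -1.29, 0.69], [0.01, 0.33, -0.28, -0.68, -0.99, 0.25], [0.0, 0.41, -0.3, -0.72, -0.92, 0.34]]
w68.2 f0 [-0.7 -0.   0.5] t24.6 [ 517.9 -437.   152.5]
w48.1 f62 [-1.5 -2.2  5. ] t24.9 [ 517.6 -437.3  153.2]
w48.3 f62 [-0.1 -0.1 -3.9] t26.0 [ 517.5 -436.4  260.9]
w48.0 f62 [ 0.1  0.5 -2.8] t29.1 [522.4 -38.5 242. ]
169 123
```

View pics/h_large.png

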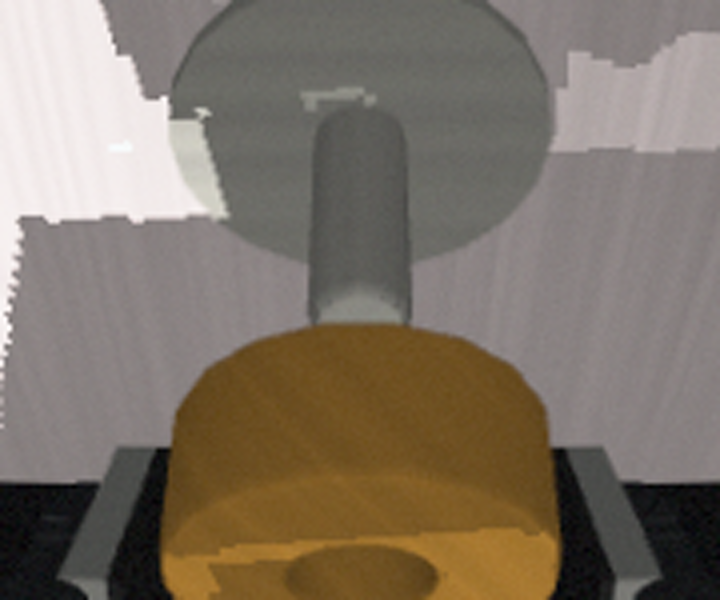

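The wide ring is held flat and laterally in line with the post (ring centre column 361, post column 360). Next I check depth by predicted pixels.

```bash
python3 - <<'E'
from h import *
from pick import POST
c=pickle.load(open("h_large.pkl","rb"));e=Rn.from_euler('z',YAW).apply([1,0,0])
o=lambda P:((proj(c,P,True)[0]-[169,123]+.5)*4-.5).round(1)
P=np.array([*POST,0])
for n,dx,z,obs in(("ring bot front",-25,90,324),("ring top front",-25,112,478),("postbase front",-7.5,30,105),("pan rear",32,30,262)):
    print(n,o(P+e*dx+[0,0,z]),obs,"per mm x",(o(P+e*(dx+1)+[0,0,z])-o(P+e*dx+[0,0,z])),"z",(o(P+e*dx+[0,0,z+1])-o(P+e*dx+[0,0,z])))
E
```

```text
ring bot front [361.2 316.7] 324 per mm x [0.  5.6] z [0.  6.7]
ring top front [361.7 478.9] 478 per mm x [0.  5.1] z [0.  8.2]
postbase front [360.1 101.8] 105 per mm x [0.  4.7] z [0.  3.9]
pan rear [360.  268.1] 262 per mm x [0.  3.6] z [0. 4.]
```

```bash
cat > place.py <<'E'
from pick import *
def place(n,base,off=(0,0)):
    s,h=R[n][1:3];e=np.append(POST,0)+Rn.from_euler('z',YAW).apply([off[0],off[1],0])
    f0=manip.get_state()["force"]
    for zb in [46,41,38,35,32]+list(np.arange(28,base+1,-4))+[base+2,base+1,base]:
        if zb<base: continue
        manip.servo_line(tcp([e[0],e[1],30+zb+h],Q,s),40 if zb<45 else 60,Q)
        st=manip.get_state();df=st["force"]-f0
        print(zb,df.round(1),"z%.1f"%(st["position"][2]-tcp([0,0,30+zb+h],Q,s)[2]),"w%.1f"%st["grip_width"])
        if df[2]>12 or np.linalg.norm(df[:2])>15:
            print("STOP");
            if zb>base+4: return False
            break
    return True
def release(n):
    s=R[n][1];manip.command_gripper(R[n][3]+6);manip.pause(.4)
    p=manip.get_state()["position"];z=Rn.from_quat(Q).apply([0,0,1])
    manip.servo_line(p-z*80,80,Q);manip.servo_line(p-z*80+Rn.from_euler('z',YAW).apply([-110,0,60]),150,Q);state()
if __name__=="__main__":
    if place(sys.argv[1],float(sys.argv[2])): release(sys.argv[1])
    c=manip.camera("scene");pickle.dump(c,open("r_scene.pkl","wb"))
E
python3 place.py large 0
```

```text
46 [-0.5 -0.2 -1.4] z-0.8 w48.1
41 [ 0.7  0.4 -1.1] z-0.3 w48.3
38 [ 0.3 -0.9 -1. ] z-0.1 w48.0
35 [-0.6  0.3 -1.3] z-0.2 w48.1
32 [ 0.4  0.4 -1.8] z-0.2 w48.7
28.0 [-1.   0.7 -0.3] z-0.3 w47.8
24.0 [-0.2  0.2 -1.1] z-0.3 w48.4
20.0 [ 0.2  0.  -0.9] z-0.3 w48.2
16.0 [ 0.1 -0.1 -1. ] z-0.3 w48.4
12.0 [ 0.6  0.2 -1. ] z-0.3 w48.1
8.0 [ 0.7  0.1 -1.5] z-0.3 w48.0
4.0 [ 0.2  0.2 -0.7] z-0.3 w47.8
2.0 [-0.   0.5 -0.9] z-0.1 w48.4
1.0 [ 0.4 -0.3 -0.4] z0.1 w48.1
0.0 [-2.4 -1.5  9.7] z1.0 w48.2
w74.2 f0 [ 0.4 -0.7 -0.4] t36.0 [ 503.3 -189.   309.3]
```

The wide ring went home with no contact until the pan. Now the narrow one.

```bash
python3 pick.py small
```

```text
[[-0.53, 0.5, -0.12, -0.54, -1.25, 0.65], [-0.48, 0.55, -0.19, -0.59, -1.12, 0.69], [0.01, 0.33, -0.28, -0.68, -1.0, 0.25], [-0.0, 0.41, -0.3, -0.72, -0.92, 0.34]]
w53.9 f0 [-0.1  0.  -0.2] t38.2 [ 462.1 -306.3  152.6]
w33.8 f59 [-0.9 -1.4  4.9] t38.5 [ 462.  -306.5  153.2]
w33.8 f60 [-0.   1.2 -1.5] t39.6 [ 461.6 -305.8  261.4]
w33.7 f60 [ 0.5  0.6 -1. ] t41.8 [522.2 -39.6 242.2]
169 124
```

View pics/h_small.png

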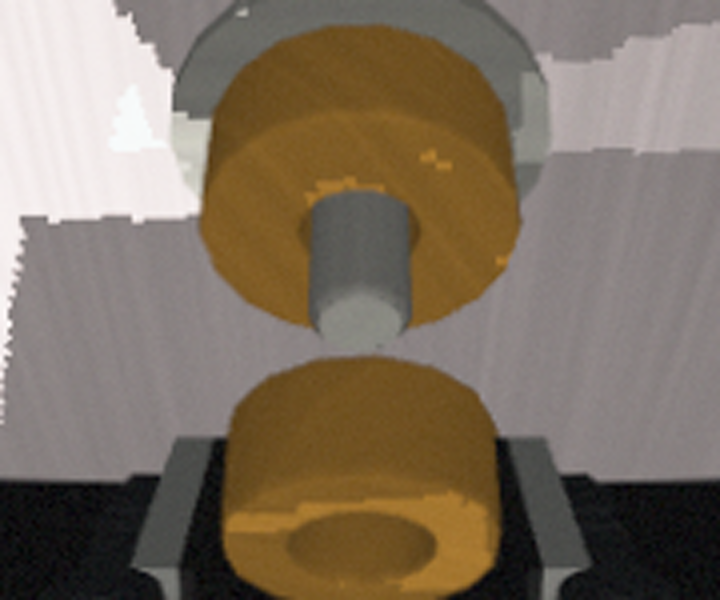

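The wide ring lies flat round the post. The narrow ring's hole is at (361,546) and the post top at (360,322), so they line up sideways. I correct depth from these two and place.

```bash
cat > p2.py <<'E'
from place import *
c=pickle.load(open("h_small.pkl","rb"));e=Rn.from_euler('z',YAW).apply([1,0,0])
o=lambda P:((proj(c,P,True)[0]-[169,124]+.5)*4-.5)
P=np.array([*POST,0]);d=[]
for z,ob in((108,546),(70,322)):
    k=o(P+[0,0,z]);g=(o(P+e+[0,0,z])-k)[1];print(k,ob,g);d.append((ob-k[1])/g)
print("ring dx,post dx",d)
off=float(np.clip(d[1]-d[0],-1.2,1.2))*.6
print("off",off)
if place("small",22,(off,0)): release("small")
c=manip.camera("scene");s=manip.camera("side");w=manip.camera("wrist")
f=lambda im,x,y,w,h,k:cv2.resize(im[y:y+h,x:x+w,::-1],None,fx=k,fy=k,interpolation=cv2.INTER_CUBIC)
im=np.zeros((600,800,3),np.uint8);im[:400,:440]=f(c["frame"],225,150,110,100,4);im[:400,440:]=f(s["frame"],170,115,90,100,4)
im[400:,:267]=cv2.resize(w["frame"][:,:,::-1],(267,200));im[400:,267:534]=cv2.resize(c["frame"][:,:,::-1],(267,200));cv2.imwrite("pics/end.png",im)
E
python3 p2.py
```

```text
[361.34458862 559.25904652] 546 3.790778010966278
[360.6944973  323.29437477] 322 4.462783021719588
ring dx,post dx [np.float64(-3.4977111522003868), np.float64(-0.29003757504770034)]
off 0.72
46 [-0.7 -0.2  0.6] z-0.8 w34.0
41 [-1.2 -0.1  0.2] z-0.3 w33.6
38 [-0.6  0.6  0.6] z-0.2 w33.9
35 [-0.7  1.   0.5] z-0.2 w33.9
32 [-1.3 -0.5 -0.7] z-0.2 w34.2
28 [-0.8 -0.9  0.5] z-0.3 w33.9
24 [ 0.2 -0.4  0.5] z-0.3 w33.9
24 [-1.  -0.4 -0.1] z0.1 w34.1
23 [-0.2 -0.4 -0.1] z-0.0 w34.1
22 [-3.5 -0.7  7.7] z0.8 w33.9
w60.0 f0 [ 0.4 -0.3 -0.4] t47.5 [ 503.3 -189.4  331.5]
```

View pics/end.png

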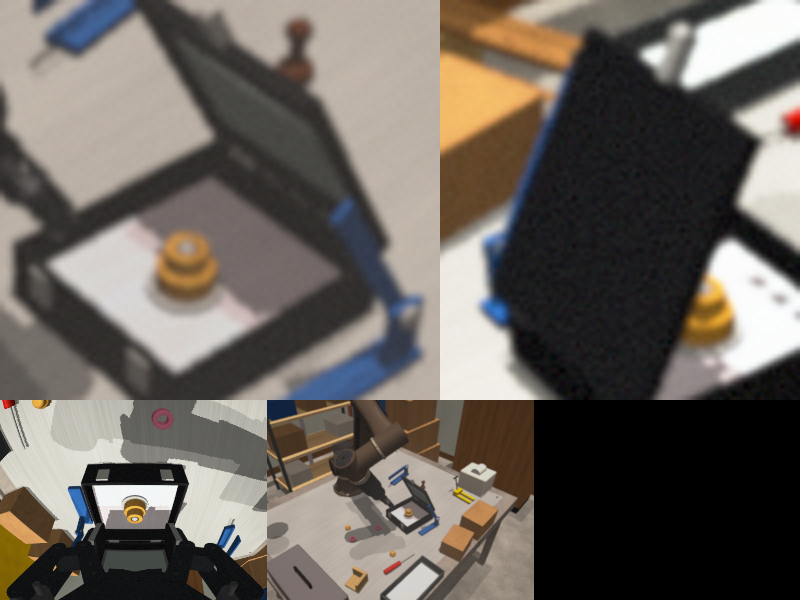

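Both rings are stacked flat round the post (scene crop 186,262). The lid is unchanged, parallel to the blade, and the robot is clear, so I hand in.

```bash
python3 -c "
from station import manip
print(manip.job_done(), manip.get_state()['time'])"
```

```text
the job is handed in; nothing more can be done
the job is handed in; nothing more can be done
```

The job is handed in, with no verdict returned: the lid measured about 1.05 rad against the gauge's 1.04 (within tolerance), and the last picture shows both rings stacked home on the post, wide one below, at about 47.5 s of the 72 s limit.

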